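Nest the mixing bowls on the restorer's bench

ROBOT

A 6-joint arm with a two-finger parallel gripper is mounted at the origin on the work surface. World frame = base frame: x ahead of the robot, y to its left, z up, the work surface at z = 0. Lengths are in m, angles in rad, forces in N, time in s.
With the tool pointing down it reaches from about 0.35 to 0.85 m from the base axis. Payload 8.1 kg.
Tool frame: the origin (TCP) lies on the centre line of the jaws, within the pads' length; the fingertips stand 17 mm ahead of it and the grasp point (between the pads) lies 2 mm behind it; x points along the fingers, z is the direction in which the jaws open and shut, and the axes are right-handed (so a half turn about x gives the same grasp; the last joint's range is limited). The gripper opens to 93 mm and grips with 3 to 60 N. Pads are 15 mm wide; open, the fingers measure 128 mm over their backs; the gripper's body (75 mm by 188 mm) begins 65 mm behind the grasp point.
Start: joints at [1.061, 0.13, 1.488, -0, 1.523, -0.085], TCP at [0.247, 0.547, 0.199] pointing down, gripper open.
Joint ranges: [-2.96, 2.96], [-0.89, 2.26], [0.02, 2.5], [-1.34, 4.48], [0, 2.73], [-2.66, 2.66]. Speed limits (rad/s): [2.39, 2.39, 2.79, 3.14, 3.14, 3.14].

INTERFACE

Orientations are given as a rotation vector (axis times angle).
In Python, from plant import telemetry, optics, workorder gives the robot as it stands.
- The arm moves only by the shell command python3 -m inch 'ROWS' [FORCE]. ROWS is JSON, a list that holds one entry, the list of rows, each a list of 7 numbers: the shift along the tool's x, y, z in m, then the turn, a rotation vector about the tool's x, y, z in rad, then the opening, from 0 (shut) to 1 (fully open). In form: [[[tx, ty, tz, ax, ay, az, grip], ...]]. A call has 1 to 20 rows; each row shifts and turns the pose as measured when the row begins, along the tool's axes as they then stand; what a row does not reach is not made up. A row lasts 1/10 s, in which the tool goes at most 50 mm and 8.59 degrees, less where a joint would pass 70% of its speed; a pose out of reach is approached as far as the arm can. A call is refused whole if a number of a shift passes 0.05 or a number of a turn 0.15, either way. A call with a gripper value outside its range is refused whole. The fingers move at their own pace and stop on an object; FORCE is the grip in N (left out, the last holds). Time passes only in rows, so rows that do not move let the fingers close. It gives the time, the measured TCP pose, the force and the opening at its end, in the units of the state.
- telemetry.read_state(): the state, without advancing time (a new reading comes with each control period).
- optics.read_camera(name): name is "scene" or "side" or "wrist"; returns a dict with "frame" (420x560x3 uint8, blue, green, red), "fx", "fy", "cx", "cy" (pixels), "rvec" (rotation vector, rad) and "tvec" (3), from world to camera coordinates, as OpenCV has them. Camera axes: x right, y down, z forward; pixel columns grow to the right and rows downward; lengths in m; the calibration is good to about 2 mm. The wrist camera is an equidistant fisheye: a pixel r from the principal point sees the ray r / f radians off the axis. A picture is of the moment at which its call begins. There is no depth.
- workorder.close_job(): hands the job in, once; it reports no verdict.
The state is a dict: "t": time; "q": joint angles; "dq": joint speeds; "joint_torque": joint torques, N m; "tool_pos": TCP position; "orientation": TCP orientation; "force": force on the tool from outside, world axes, zero at the start; "wrist_torque": the same for the moment, N m; "opening": finger opening in m.
Only numpy, scipy, OpenCV 4.12 (cv2) and the standard library are available. Lean on these libraries where they do the work, as an engineer would, in place of code of your own. Each camera call takes 0.05 s, during which the arm holds its last target. There are 200 camera calls.

TASK

Nest the three grey mixing bowls in size order: the medium bowl in the largest and the smallest in the medium one, each standing flat on the floor of the next, with the largest still standing on the bench. Something is standing in the largest bowl already, either the smallest bowl or the glass jar, so take that out first (one of the two blue tiles is empty and is a good place for it); at the end the jar must stand upright near the middle of one of the tiles. Lower the bowls in gently rather than dropping them, do not tip anything over, and leave the other things on the bench where they are.

Things in the scene. Friction and masses are not known exactly. Their poses are not given: they have to be found in the camera images.
- bowl_large: round mixing bowl of thick grey plastic, 170 mm across the rim, 52 mm high, foot 158 mm across, wall and floor 8 mm thick, wall nearly upright, rim free to be pinched from above; it starts on the bench with either the smallest bowl or the jar standing in it. Origin: centre of its underside, z up along its axis
- bowl_medium: round mixing bowl of thick grey plastic, 130 mm across the rim, 62 mm high, foot 118 mm across, wall and floor 8 mm thick, wall nearly upright, rim free to be pinched from above; nested in the largest its rim stands 18 mm above that bowl's rim, with about 10 mm of play all round; it starts empty on the bench. Origin: centre of its underside, z up along its axis
- bowl_small: round mixing bowl of thick grey plastic, 90 mm across the rim, 72 mm high, foot 78 mm across, wall and floor 8 mm thick, wall nearly upright, rim free to be pinched from above; nested in the medium one its rim stands 18 mm above that bowl's rim, with about 10 mm of play all round; it starts in the largest bowl or on a tile. Origin: centre of its underside, z up along its axis
- jar: closed glass jar with a steel lid, 54 mm across, 85 mm high; it starts in the largest bowl or on a tile. Origin: centre of its underside, z up
- tile_1: glazed blue tile fixed flat on the bench, 130 x 130 x 8 mm, one of two alike. Origin: centre of its underside; its top is 8 mm above; x and y along its sides
- tile_2: glazed blue tile fixed flat on the bench, 130 x 130 x 8 mm, one of two alike. Origin: centre of its underside; its top is 8 mm above; x and y along its sides
- bottle_1: white plastic squeeze bottle with a spout, 62 mm across, 150 mm high; a bystander. Origin: centre of its underside
- bottle_2: white plastic squeeze bottle with a spout, 62 mm across, 165 mm high; a bystander. Origin: centre of its underside
- cup: small white ceramic cup without a handle, 68 mm across the rim, 70 mm high; a bystander, not one of the bowls. Origin: centre of its underside
- brush: brush lying flat, 180 mm long along its x; a bystander. Origin near its middle, on its underside
- spatula: spatula lying flat, 190 mm long along its x; a bystander. Origin near its middle, on its underside
- sanding_block: cork sanding block, 70 x 45 x 25 mm; a bystander. Origin: centre of its underside
Things that resemble listed ones, but are neither listed nor needed, are in the scene too. What is shaped like the tile_1 but orange or purple is not meant.

How it is judged:
On the way, in this order (a step that is already met when the one before it is completed fails the run):
1. the largest bowl has been emptied: the smallest bowl, the jar and the medium bowl are all out of it (horizontal distance between each of bowl_small, jar, bowl_medium and bowl_large above 0.1 m), for 0.2 s.
2. the medium bowl stands flat in the largest (horizontal distance between bowl_medium and bowl_large below 0.02 m and z of bowl_medium in the frame of bowl_large between 0.004 and 0.013 m and angle between bowl_medium's own z axis and vertical below 0.08 rad), for 0.2 s.
At the end, for the whole second after the job is handed in: Medium bowl flat in the largest, smallest flat in the medium (underside 4 to 13 mm above the next one's, axes within 20 mm, tilt under 0.08 rad), largest flat on the bench, jar upright (0.1 rad) on a tile within 50 mm of its centre; all at rest (all of step 2 and horizontal distance between bowl_small and bowl_medium below 0.02 m and z of bowl_small in the frame of bowl_medium between 0.004 and 0.013 m and angle between each of bowl_small, bowl_large's own z axis and vertical below 0.08 rad and height (world z) of bowl_large below 0.006 m and ((horizontal distance between jar and tile_1 below 0.05 m and z of jar in the frame of tile_1 between 0.004 and 0.013 m) or (horizontal distance between jar and tile_2 below 0.05 m and z of jar in the frame of tile_2 between 0.004 and 0.013 m)) and angle between jar's own z axis and vertical below 0.1 rad and linear speed of each of bowl_large, bowl_medium, bowl_small, jar below 0.03 m/s); the robot touches nothing.
It fails at once if a bowl or the jar is tipped over (tilted more than 0.8 rad) (angle between any of bowl_large, bowl_medium, bowl_small, jar's own z axis and vertical above 0.8 rad).
It fails at once if a bowl is dropped or rammed into the next one (faster than 0.4 m/s over the last 22 mm) ((horizontal distance between bowl_medium and bowl_large below 0.03 m and z of bowl_medium in the frame of bowl_large below 0.03 m and linear speed of bowl_medium above 0.4 m/s) or (horizontal distance between bowl_small and bowl_medium below 0.03 m and z of bowl_small in the frame of bowl_medium below 0.03 m and linear speed of bowl_small above 0.4 m/s)).
It fails at once if a bystander (bottle, cup, brush, spatula or sanding block) is moved more than 50 mm or a bottle or the cup is knocked over (distance of any of bottle_1, bottle_2, cup, brush, spatula, sanding_block from where it was at the start of the episode above 0.05 m or angle between any of bottle_1, bottle_2, cup's own z axis and vertical above 0.6 rad).
It also fails if it takes over 72 s, if anything falls off the work surface, if the arm or the gripper's body presses on something with over 40 N, if the wrist force passes 120 N, or if a joint passes its speed limit or range.

## Working session

There is one attempt and no reset: what is moved stays moved. The work goes in short steps, Python scripts to look and compute and a shell command to move; the robot and the scene stay as the last step left them, time stands still between calls to the robot, and variables do not carry over. Pictures are saved under pics/ and viewed, on a budget of 10 in all, crops included, one or two more only if the job needs it, and the job is handed in when it is done.

```bash
ls; mkdir -p pics
cat > h.py <<'E'
import numpy as np, cv2
from plant import telemetry, optics, workorder
from scipy.spatial.transform import Rotation as R
def cam(n,save=None):
    c=optics.read_camera(n)
    if save: cv2.imwrite('pics/'+save,c['frame'])
    return c
def ray(c,u,v,fish=False):
    Rm=R.from_rotvec(np.ravel(c['rvec'])).as_matrix(); t=np.ravel(c['tvec'])
    x=(u-c['cx'])/c['fx']; y=(v-c['cy'])/c['fy']
    if fish:
        r=np.hypot(x,y); s=np.sin(r)/r if r>1e-9 else 1; d=np.array([x*s,y*s,np.cos(r)])
    else: d=np.array([x,y,1.])
    return -Rm.T@t, Rm.T@d
def onz(c,u,v,z,fish=False):
    o,d=ray(c,u,v,fish); return o+d*(z-o[2])/d[2]
def proj(c,P,fish=False):
    Rm=R.from_rotvec(np.ravel(c['rvec'])).as_matrix(); p=Rm@np.array(P)+np.ravel(c['tvec'])
    if fish:
        r=np.hypot(p[0],p[1]); th=np.arctan2(r,p[2]); k=th/max(r,1e-9); return np.array([c['cx']+c['fx']*p[0]*k,c['cy']+c['fy']*p[1]*k])
    return np.array([c['cx']+c['fx']*p[0]/p[2],c['cy']+c['fy']*p[1]/p[2]])
def st():
    s=telemetry.read_state(); print('t',s['t'],'pos',np.round(s['tool_pos'],4),'open',s['opening'],'F',np.round(s['force'],1),'q',np.round(s['q'],3)); print('axes rows x,y,z',np.round(R.from_rotvec(s['orientation']).as_matrix().T,3).tolist()); return s
E
python3 - <<'E'
from h import *
st()
for n in('scene','side'):
    c=cam(n,n+'0.png'); print(n,ray(c,c['cx'],c['cy']),c['fx'])
a=cv2.imread('pics/scene0.png');b=cv2.imread('pics/side0.png')
E
```

```text
pics
t 0.0 pos [0.247  0.5462 0.1982] open 0.09321838677909046 F [ 0.3 -0.  -0.4] q [ 1.061  0.131  1.489 -0.     1.523 -0.085]
axes rows x,y,z [[-0.001, -0.002, -1.0], [-0.911, 0.412, 0.0], [0.412, 0.911, -0.002]]
scene (array([1.27568092, 0.45832688, 1.24338258]), array([-0.49252739, -0.32225129, -0.80843731])) 480.70390785133475
side (array([ 0.40649138, -0.63346858,  0.86023645]), array([ 0.15553562,  0.6146769 , -0.7732923 ])) 420.93043021815356
```

View pics/scene0.png

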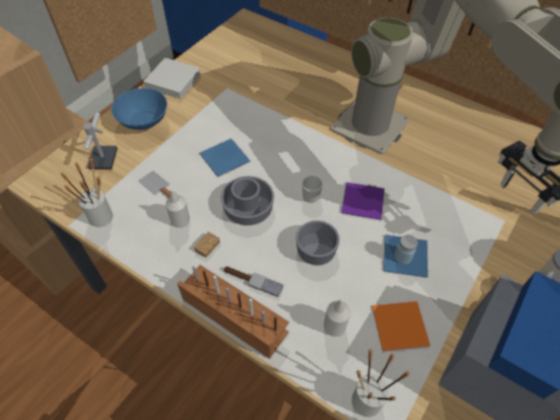

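View pics/side0.png

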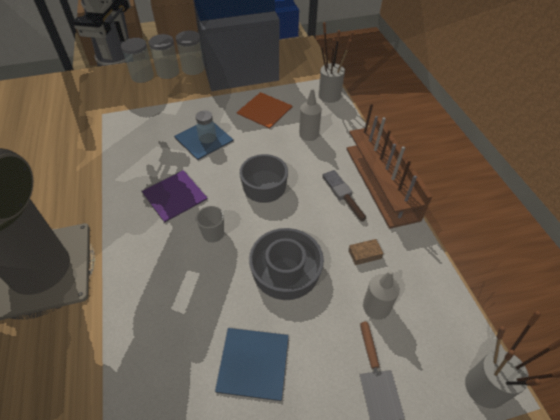

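The scene shows the small bowl standing in the large one (scene 247,195; side 286,262). The jar is on the right-hand tile (scene 405,250; side 205,130), and the empty blue tile is at scene (225,157), side (253,362). The medium bowl is at scene (318,243), side (264,177). The decoys are the cup at scene (312,188) and the blue bowl at (140,108) off the cloth, along with the purple and orange tiles. I'll confirm these in one enlarged crop and measure from it.

Run:
```python
from h import *
a=cv2.imread('pics/scene0.png');b=cv2.imread('pics/side0.png')
A=cv2.resize(a[165:275,210:350],None,fx=4,fy=4,interpolation=cv2.INTER_CUBIC)[:, :400*1]
A=cv2.resize(a[165:275,210:350],(382,300),interpolation=cv2.INTER_CUBIC)
out=np.zeros((600,800,3),np.uint8)
def put(im,x0,y0,w,h,X,Y,s):
    c=cv2.resize(im[y0:y0+h,x0:x0+w],None,fx=s,fy=s,interpolation=cv2.INTER_CUBIC)
    c=cv2.convertScaleAbs(c,alpha=1.6)
    out[Y:Y+c.shape[0],X:X+c.shape[1]]=c
put(a,215,170,66,60,0,0,5);put(a,290,215,54,50,0,300,5)
put(b,240,222,90,80,400,0,4);put(b,230,145,66,60,400,330,4)
for x in(330,270):pass
cv2.imwrite('pics/crop.png',out)
for n in('scene','side'):
    im=cv2.imread(f'pics/{n}0.png'); c=cam(n)
    h=cv2.cvtColor(im,cv2.COLOR_BGR2HSV)
    m=cv2.inRange(h,(98,90,40),(118,255,255))
    for k in cv2.findContours(m,cv2.RETR_EXTERNAL,cv2.CHAIN_APPROX_NONE)[0]:
        if cv2.contourArea(k)>300:
            r=cv2.boxPoints(cv2.minAreaRect(np.array([onz(c,*p[0],.008)[:2] for p in k],np.float32)))
            print(n,cv2.boundingRect(k),np.round(r.mean(0),3),np.round(r,3).tolist())
```

```text
scene (489, 272, 71, 127) [0.447 0.766] [[0.26899999380111694, 0.8500000238418579], [0.26899999380111694, 0.6809999942779541], [0.625, 0.6819999814033508], [0.6240000128746033, 0.8510000109672546]]
scene (384, 236, 43, 40) [0.44  0.358] [[0.3569999933242798, 0.3880000114440918], [0.4099999964237213, 0.2750000059604645], [0.5220000147819519, 0.328000009059906], [0.4690000116825104, 0.4399999976158142]]
scene (201, 140, 47, 35) [ 0.435 -0.334] [[0.35499998927116394, -0.36800000071525574], [0.4690000116825104, -0.414000004529953], [0.5149999856948853, -0.30000001192092896], [0.4009999930858612, -0.2540000081062317]]
scene (113, 89, 53, 40) [ 0.423 -0.753] [[0.27900001406669617, -0.7350000143051147], [0.3919999897480011, -0.8960000276565552], [0.5680000185966492, -0.7710000276565552], [0.45500001311302185, -0.6110000014305115]]
scene (163, 0, 164, 53) [-0.27  -0.787] [[-0.6589999794960022, -0.671999990940094], [-0.1809999942779541, -1.1829999685287476], [0.11900000274181366, -0.9020000100135803], [-0.35899999737739563, -0.39100000262260437]]
side (217, 329, 69, 68) [ 0.435 -0.338] [[0.3540000021457672, -0.37299999594688416], [0.4690000116825104, -0.4189999997615814], [0.5149999856948853, -0.30300000309944153], [0.4000000059604645, -0.25699999928474426]]
side (176, 127, 30, 31) [0.414 0.343] [[0.3569999933242798, 0.38499999046325684], [0.40799999237060547, 0.2720000147819519], [0.47200000286102295, 0.3009999990463257], [0.41999998688697815, 0.414000004529953]]
side (195, 0, 104, 38) [0.713 1.048] [[0.4560000002384186, 0.9580000042915344], [0.8880000114440918, 0.8379999995231628], [0.9710000157356262, 1.1380000114440918], [0.5389999747276306, 1.2569999694824219]]
```

View pics/crop.png

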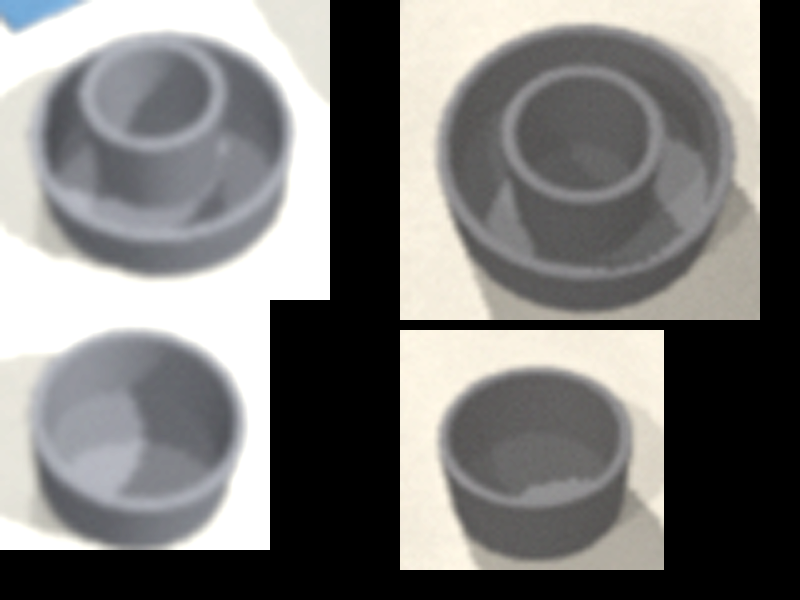

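The crop confirms three grey bowls of falling size, with the small one nested off-centre in the large. I'll cast the rim ellipses onto the rim planes.

Run:
```python
from h import *
cs={n:cam(n) for n in('scene','side')}
D={'large':(.052,.085,(35,292,34,240),(37,334,25,278)),
'small':(.080,.045,(81,224,34,151),(102,264,66,203)),
'medium':(.062,.065,(33,244,28,212),(38,232,37,176))}
off={'scene':{'large':(215,170),'small':(215,170),'medium':(290,215)},'side':{'large':(240,222),'small':(240,222),'medium':(230,145)}}
for k,(z,r,*bb) in D.items():
  for n,b,s in zip(('scene','side'),bb,(5,4)):
    c=cs[n]; o=off[n][k]; u=np.array([(b[0]+b[1])/2/s+o[0],(b[2]+b[3])/2/s+o[1]])-.4
    p=onz(c,*u,z)
    t=np.linspace(0,6.28,90); q=np.array([proj(c,[p[0]+r*np.cos(a),p[1]+r*np.sin(a),z]) for a in t])
    m=(q.max(0)+q.min(0))/2; p2=onz(c,*(2*u-m),z)
    print(k,n,np.round(p2,4),'size px',np.round(np.ptp(q,axis=0)*s),b[1]-b[0],b[3]-b[2])
# jar lid top: bright, approx
for n,uv in(('scene',(407.5,241)),('side',(205,117))): print('jar',n,onz(cs[n],*uv,.093), 'cup',onz(cs[n],*((312,182) if n=='scene' else (211,214)),.07),'bottle',onz(cs[n],*((172,196) if n=='scene' else (391,277)),.15))
```

```text
large scene [ 0.5561 -0.1426  0.052 ] size px [271. 214.] 257 206
large side [ 0.5569 -0.1453  0.052 ] size px [303. 260.] 297 253
small scene [ 0.5503 -0.1539  0.08  ] size px [145. 113.] 143 117
small side [ 0.5525 -0.1546  0.08  ] size px [165. 140.] 162 137
medium scene [0.5702 0.1237 0.062 ] size px [222. 186.] 211 184
medium side [0.5704 0.1228 0.062 ] size px [198. 143.] 194 139
jar scene [0.45051738 0.34961599 0.093     ] cup [0.40373187 0.00048147 0.07      ] bottle [ 0.73800815 -0.27179478  0.15      ]
jar side [0.45363039 0.34237107 0.093     ] cup [0.41360353 0.00763932 0.07      ] bottle [ 0.72092438 -0.29794087  0.15      ]
```

The two views agree to 2 mm. Large is at (.557,-.144), small (.552,-.154) and medium (.570,.123). The jar is about 17 mm from its tile's centre, so it can stay. I'll pinch each rim on the tool's +z side and keep the current tool orientation.

```bash
cat >> h.py <<'E'
def to(x,y,z):
    s=st(); M=R.from_rotvec(s['orientation']).as_matrix(); d=M.T@(np.array([x,y,z])-s['tool_pos']); print('tool shift',np.round(d,4),'tilt turn',np.round(M.T@np.cross(M[:,0],[0,0,-1]),4))
E
python3 -m inch '[[[0,-0.033,-0.028,0,0,0,0.43],[0,-0.033,-0.028,0,0,0,0.43],[0,-0.033,-0.028,0,0,0,0.43],[0,-0.033,-0.028,0,0,0,0.43],[0,-0.033,-0.028,0,0,0,0.43],[0,-0.033,-0.028,0,0,0,0.43],[0,-0.033,-0.028,0,0,0,0.43],[0,-0.033,-0.028,0,0,0,0.43],[0,-0.033,-0.028,0,0,0,0.43],[0,-0.033,-0.028,0,0,0,0.43],[0,-0.033,-0.028,0,0,0,0.43],[0,-0.033,-0.028,0,0,0,0.43],[0,-0.033,-0.028,0,0,0,0.43],[0,-0.033,-0.028,0,0,0,0.43],[0,-0.033,-0.028,0,0,0,0.43],[0,-0.033,-0.028,0,0,0,0.43],[0,0,0,0,0,0,0.43]]]' 40
python3 -c "
from h import *
to(.5684,-.1167,.150)
cam('wrist','w1.png')"
```

```text
t: 2.0
tool_pos: [0.5539, -0.1036, 0.1987]
orientation: [-0.897, 1.375, 0.891]
force: [-1.1, 0.5, 0.4]
opening: 0.0399
t 2.0 pos [ 0.5539 -0.1036  0.1987] open 0.039917106256427595 F [-1.1  0.5  0.4] q [-2.760e-01  2.700e-02  1.598e+00  1.000e-03  1.512e+00 -1.427e+00]
axes rows x,y,z [[0.005, -0.001, -1.0], [-0.913, 0.408, -0.005], [0.408, 0.913, 0.001]]
tool shift [ 0.0488 -0.0184 -0.0061] tilt turn [0.     0.0014 0.0048]
```

View pics/w1.png

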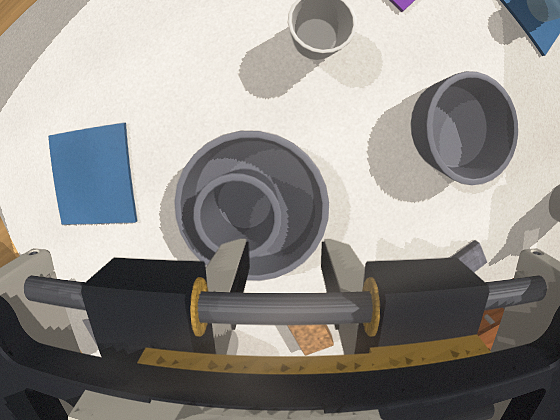

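The wrist view shows the large bowl (252,205), the small bowl's rim centred near (240,216), the medium (465,128), the cup and the empty tile. Fingers straddle the rim's right-hand wall. I'll cross-check with the wrist camera.

```bash
python3 -m inch '[[[0.02,-0.009,-0.003,0,0.0005,0.0025,0.43],[0.02,-0.008,-0.003,0,0.0005,0.0025,0.43],[0,0,0,0,0,0,0.43]]]'
python3 -c "
from h import *
c=cam('wrist','w2.png')
to(.5684,-.1167,.076)
import numpy as np
for P in((.5515,-.154,.08),(.5884,-.1278,.08),(.5146,-.1802,.08),(.5699,-.1131,.08),(.5331,-.1949,.08)): print(proj(c,P,True).round(1))
f=c['frame'].copy()
for a in np.arange(0,6.28,.1): cv2.circle(f,tuple(proj(c,[.5515+.045*np.cos(a),-.154+.045*np.sin(a),.08],True).round().astype(int).tolist()),1,(0,0,255),-1)
cv2.imwrite('pics/w2.png',cv2.resize(f[120:320,140:400],None,fx=2.5,fy=2.5))
"
```

```text
t: 2.35
tool_pos: [0.5667, -0.1124, 0.1588]
orientation: [-0.893, 1.377, 0.896]
force: [-1.0, -0.2, -0.2]
opening: 0.04
t 2.4 pos [ 0.5671 -0.1122  0.1604] open 0.039983791941110715 F [-0.4 -0.8  0.6] q [-0.286  0.091  1.602  0.003  1.448 -1.438]
axes rows x,y,z [[0.002, 0.002, -1.0], [-0.914, 0.407, -0.001], [0.407, 0.914, 0.003]]
tool shift [ 0.0844 -0.0029 -0.0039] tilt turn [0.     0.0031 0.0009]
[232.8 209.7]
[278.6 235.3]
[187.3 183.8]
[285.3 209.8]
[182.8 209.6]
```

View pics/w2.png

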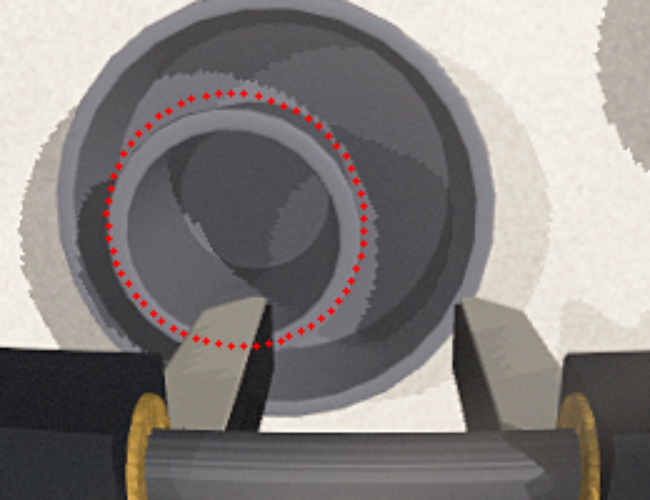

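The rim matches the prediction to about 4 mm (mainly tangential), good enough for a pinch. Next is down, grip and lift.

```bash
python3 -m inch '[[[0.02,-0.003,-0.002,0,0.003,0.001,0.43],[0.02,-0.002,-0.002,0,0,0,0.43],[0.02,0,-0.0015,0,0,0,0.43],[0.02,0,0,0,0,0,0.43],[0.003,0,0,0,0,0,0.43],[0,0,0,0,0,0,0.43],[0,0,0,0,0,0,0],[0,0,0,0,0,0,0],[0,0,0,0,0,0,0],[0,0,0,0,0,0,0]]]' 45
python3 -c "
from h import *
st()"
```

```text
t: 3.4
tool_pos: [0.5755, -0.1138, 0.0907]
orientation: [-0.909, 1.363, 0.889]
force: [-0.3, -0.3, 0.3]
opening: 0.0125
t 3.4 pos [ 0.5755 -0.1138  0.0907] open 0.01252486831156613 F [-0.3 -0.3  0.3] q [-0.284  0.152  1.666  0.002  1.306 -1.443]
axes rows x,y,z [[0.017, -0.003, -1.0], [-0.916, 0.4, -0.017], [0.4, 0.916, 0.004]]
```

Shifts undershoot, so it's still 15 mm high. I'll reopen and correct.

```bash
python3 -m inch '[[[0,0,0,0,0,0,0.43],[0,0,0,0,0,0,0.43],[0,0,0,0,0.003,0.015,0.43],[0,0,0,0,0,0,0.43]]]' 45
python3 -c "
from h import *
to(.571,-.1175,.076)"
```

```text
t: 3.8
tool_pos: [0.5759, -0.1141, 0.0917]
orientation: [-0.901, 1.375, 0.899]
force: [0.0, 0.3, 0.3]
opening: 0.038
t 3.8 pos [ 0.5759 -0.1141  0.0917] open 0.03803203683521672 F [0.  0.3 0.3] q [-2.830e-01  1.680e-01  1.646e+00  1.000e-03  1.325e+00 -1.442e+00]
axes rows x,y,z [[0.002, 0.0, -1.0], [-0.916, 0.401, -0.002], [0.401, 0.916, 0.001]]
tool shift [ 0.0157  0.0031 -0.0051] tilt turn [-0.      0.0008  0.0019]
```

```bash
python3 -m inch '[[[0.012,0.003,-0.003,0,0,0,0.43],[0.008,0.001,-0.002,0,0,0.002,0.43],[0.002,0,0,0,0,0,0.43],[0,0,0,0,0,0,0],[0,0,0,0,0,0,0],[0,0,0,0,0,0,0],[0,0,0,0,0,0,0],[0,0,0,0,0,0,0]]]' 45
python3 -c "
from h import *
to(.571,-.1175,.076)"
```

```text
t: 4.6
tool_pos: [0.569, -0.1173, 0.0665]
orientation: [-0.898, 1.377, 0.902]
force: [0.3, 0.1, -0.7]
opening: 0.0044
t 4.6 pos [ 0.569  -0.1173  0.0665] open 0.0044112572031383655 F [ 0.3  0.1 -0.7] q [-2.920e-01  1.830e-01  1.679e+00  1.000e-03  1.282e+00 -1.451e+00]
axes rows x,y,z [[-0.002, 0.001, -1.0], [-0.916, 0.401, 0.002], [0.401, 0.916, 0.001]]
tool shift [-0.0095 -0.0019  0.0006] tilt turn [ 0.      0.0005 -0.0024]
```

The opening is 4 mm, less than the 8 mm wall, so it looks missed. Taking a look.

```bash
python3 -c "
from h import *
a=cam('wrist')['frame'][100:320,110:410]; b=cam('scene')['frame'][140:250,180:300]; c=cam('side')['frame'][200:310,220:350]
o=np.zeros((600,800,3),np.uint8)
x=cv2.resize(a,(450,330));o[:330,:450]=x
x=cv2.resize(b,(350,320));o[:320,450:800]=x
x=cv2.resize(c,(319,270));o[330:,:319]=x
cv2.imwrite('pics/v5.png',o); st()"
```

```text
t 4.75 pos [ 0.569  -0.1173  0.0664] open 0.0003146076975951149 F [ 0.2 -0.4  0.3] q [-2.920e-01  1.830e-01  1.679e+00  1.000e-03  1.282e+00 -1.451e+00]
axes rows x,y,z [[-0.002, 0.001, -1.0], [-0.916, 0.401, 0.002], [0.401, 0.916, 0.001]]
```

View pics/v5.png

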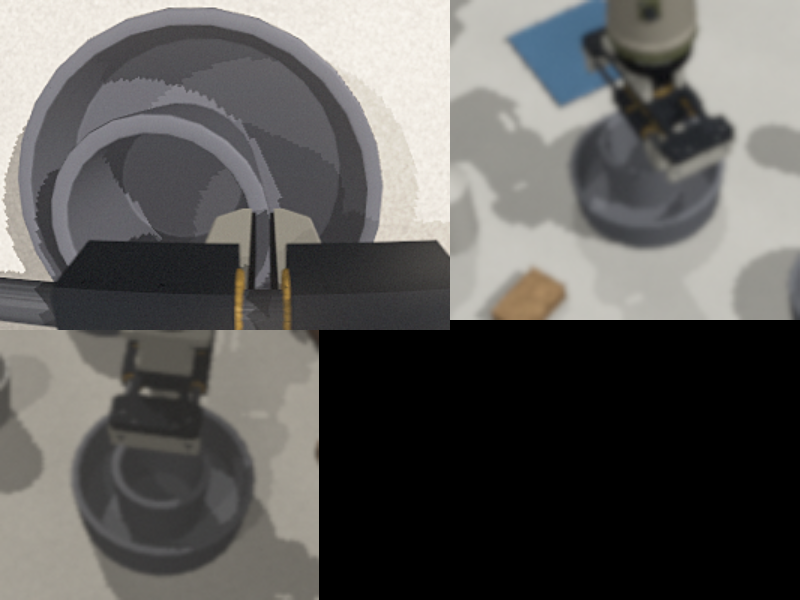

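The wrist view (taken while the fingers were still closing) shows the wall entering the finger gap at (262,205). The opening reading may be off, so I'll lift slightly and check force and picture.

```bash
python3 -m inch '[[[0,0,0,0,0,0,0],[-0.01,0,0,0,0,0,0],[-0.01,0,0,0,0,0,0],[0,0,0,0,0,0,0],[0,0,0,0,0,0,0]]]' 45
python3 -c "
from h import *
a=cam('wrist')['frame'][100:320,110:410]; b=cam('scene')['frame'][140:250,180:300]
o=np.zeros((330,800,3),np.uint8)
o[:330,:450]=cv2.resize(a,(450,330))
o[:320,450:800]=cv2.resize(b,(350,320))
cv2.imwrite('pics/v6.png',o); st()"
```

```text
t: 5.25
tool_pos: [0.5696, -0.1174, 0.0892]
orientation: [-0.899, 1.376, 0.901]
force: [-0.4, 0.0, 0.4]
opening: 0.0006
t 5.35 pos [ 0.5696 -0.1174  0.089 ] open 0.0004580682098629277 F [-0.1 -1.1  0.4] q [-2.920e-01  1.600e-01  1.661e+00  1.000e-03  1.322e+00 -1.451e+00]
axes rows x,y,z [[-0.001, 0.001, -1.0], [-0.916, 0.401, 0.001], [0.401, 0.916, 0.001]]
```

View pics/v6.png

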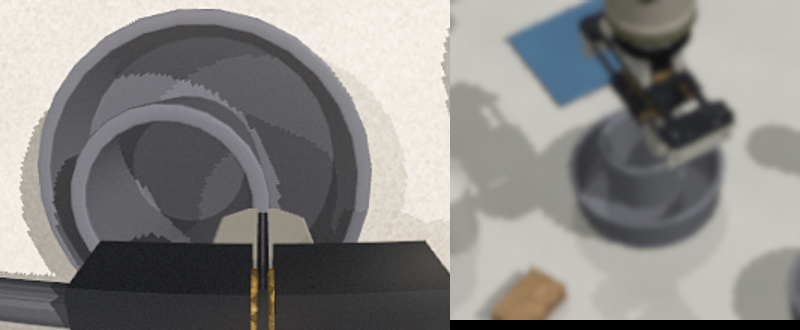

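```bash
python3 -c "
from h import *
c=cam('wrist'); s=st(); M=R.from_rotvec(s['orientation']).as_matrix(); p=s['tool_pos']
o,d=ray(c,c['cx'],c['cy']); print('cam in tool',M.T@(o-p),'axis',M.T@d, c['fx'],c['cx'],c['cy'])
for x in(-.04,-.02,0,.017):
  print(x,[proj(c,p+M@np.array([x,y,0]),True).round(1).tolist() for y in(-.0075,0,.0075)])
for z in (.05,.06,.07,.08):
  q=np.array([proj(c,[.5515+.045*np.cos(a),-.154+.045*np.sin(a),z],True) for a in np.arange(0,6.28,.05)]); print(z,q.min(0),q.max(0))
for z in (.03,.052):
  q=np.array([proj(c,[.5565+.085*np.cos(a),-.144+.085*np.sin(a),z],True) for a in np.arange(0,6.28,.05)]); print('L',z,q.min(0),q.max(0))
"
```

```text
t 5.4 pos [ 0.5693 -0.1173  0.0887] open 0.0005099238421512946 F [ 0.7 -0.4 -0.4] q [-2.920e-01  1.600e-01  1.661e+00  1.000e-03  1.322e+00 -1.451e+00]
axes rows x,y,z [[-0.001, 0.001, -1.0], [-0.916, 0.401, 0.002], [0.401, 0.916, 0.001]]
cam in tool [-1.87181523e-01  6.91887966e-02  4.50344429e-05] axis [ 9.66296502e-01 -2.57431603e-01 -2.01559530e-04] 325.19226210127806 284.7545397591524 207.55125699008573
-0.04 [[284.8, 279.1], [284.8, 265.8], [284.8, 251.9]]
-0.02 [[284.8, 262.7], [284.8, 250.5], [284.8, 237.8]]
0 [[284.8, 249.3], [284.8, 238.0], [284.8, 226.4]]
0.017 [[284.8, 239.7], [284.8, 229.1], [284.8, 218.3]]
0.05 [171.0387914  156.00809968] [290.64771073 272.92609815]
0.06 [166.58597579 157.51204213] [290.90908869 278.78232794]
0.07 [161.79829132 159.15941823] [291.19283462 285.07227794]
0.08 [156.6404972  160.97139796] [291.50182147 291.84019064]
L 0.03 [146.88656265 101.32143155] [354.45877714 303.98993324]
L 0.052 [135.86787243  99.2100087 ] [360.61609203 317.83486303]
```

The wrist image puts the visible fingertips about 40 mm short of the stated tip point, which fits closing over the rim without contact. Going lower is safe under either reading: the inner finger stays above the floor and the outer one fits between the bowls. I'll reopen above the rim, go down with force checks, and close.

```bash
python3 -m inch '[[[-0.02,0,0,0,0,0,0],[0,0,0,0,0,0,0.43],[0,0,0,0,0,0,0.43],[0,0,0,0,0,0,0.43],[0,0,0,0,0,0,0.43],[0,0,0,0,0,0,0.43],[0.015,0,0,0,0,0,0.43],[0.015,0,0,0,0,0,0.43],[0.01,0,0,0,0,0,0.43],[0,0,0,0,0,0,0.43]]]' 45
python3 -c "
from h import *
to(.5697,-.1172,.045)"
```

```text
t: 6.4
tool_pos: [0.5652, -0.1161, 0.0588]
orientation: [-0.894, 1.383, 0.908]
force: [-0.1, 0.2, 0.8]
opening: 0.04
t 6.4 pos [ 0.5652 -0.1161  0.0588] open 0.03997283877444664 F [-0.1  0.2  0.8] q [-2.920e-01  1.890e-01  1.687e+00  1.000e-03  1.276e+00 -1.451e+00]
axes rows x,y,z [[-0.01, 0.004, -1.0], [-0.916, 0.401, 0.01], [0.401, 0.916, -0.0]]
tool shift [ 0.0137 -0.0047  0.0008] tilt turn [-0.     -0.0004 -0.0104]
```

```bash
python3 -m inch '[[[0.008,-0.004,0,0,0,-0.01,0.43],[0.004,0,0,0,0,0,0.43],[0,0,0,0,0,0,0.43],[0,0,0,0,0,0,0],[0,0,0,0,0,0,0],[0,0,0,0,0,0,0],[0,0,0,0,0,0,0],[0,0,0,0,0,0,0],[0,0,0,0,0,0,0],[0,0,0,0,0,0,0]]]' 45
python3 -c "
from h import *
to(.5697,-.1172,.045)"
```

```text
t: 7.4
tool_pos: [0.5696, -0.1189, 0.0474]
orientation: [-0.902, 1.377, 0.898]
force: [-2.1, -0.9, 2.6]
opening: 0.0078
t 7.4 pos [ 0.5696 -0.1189  0.0474] open 0.007830755641088183 F [-2.1 -0.9  2.6] q [-0.293  0.203  1.693 -0.002  1.243 -1.45 ]
axes rows x,y,z [[0.001, -0.002, -1.0], [-0.916, 0.401, -0.002], [0.401, 0.916, -0.002]]
tool shift [0.0024 0.0006 0.0016] tilt turn [ 0.     -0.0017  0.002 ]
```

Gripped: the opening holds at 7.8 mm, the wall thickness. So the real tips stand behind the stated point. Lifting.

```bash
python3 -m inch '[[[-0.01,0,0,0,0,0,0],[-0.01,0,0,0,0,0,0],[-0.015,0,0,0,0,0,0],[-0.02,0,0,0,0,0,0],[-0.02,0,0,0,0,0,0],[-0.02,0,0,0,0,0,0],[0,0,0,0,0,0,0]]]' 45
python3 -c "
from h import *
a=cam('wrist')['frame'][100:320,110:410]; b=cam('side')['frame'][160:340,180:380]
o=np.zeros((360,800,3),np.uint8)
o[:293,:400]=cv2.resize(a,(400,293))
o[:360,400:800]=cv2.resize(b,(400,360))
cv2.imwrite('pics/v7.png',o); to(.452,-.299,.13)"
```

```text
t: 8.1
tool_pos: [0.5703, -0.1176, 0.1511]
orientation: [-0.903, 1.373, 0.898]
force: [0.6, 0.1, -1.8]
opening: 0.0079
t 8.2 pos [ 0.5686 -0.1172  0.1475] open 0.007829326825869327 F [-0.1  0.2 -1.6] q [-0.292  0.108  1.608  0.     1.426 -1.45 ]
axes rows x,y,z [[-0.0, 0.0, -1.0], [-0.916, 0.401, 0.0], [0.401, 0.916, 0.0]]
tool shift [ 0.0174  0.034  -0.2133] tilt turn [ 0.      0.0002 -0.0004]
```

View pics/v7.png

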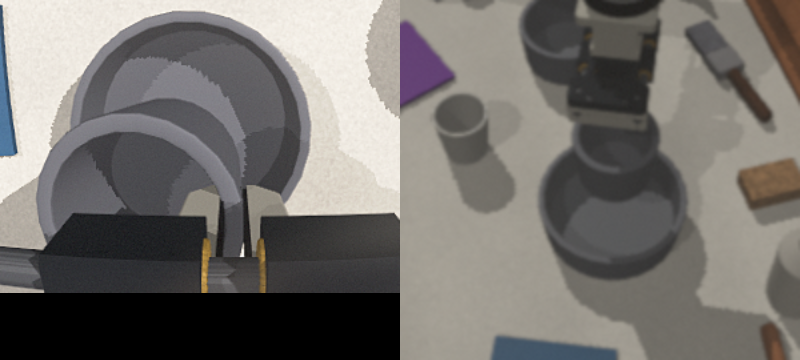

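The bowl is held level, out of the large one. On to the empty tile.

```bash
python3 -m inch '[[[0,0.006,-0.034,0,0,0,0],[0,0.006,-0.034,0,0,0,0],[0,0.006,-0.034,0,0,0,0],[0,0.006,-0.034,0,0,0,0],[0,0.005,-0.034,0,0,0,0],[0,0.005,-0.02,0,0,0,0],[0,0,-0.015,0,0,0,0],[0.02,0,0,0,0,0,0],[0.02,0,0,0,0,0,0],[0,0,0,0,0,0,0]]]' 45
python3 -c "
from h import *
to(.452,-.299,.05)"
```

```text
t: 9.2
tool_pos: [0.4427, -0.2922, 0.0912]
orientation: [-0.886, 1.384, 0.918]
force: [-1.4, 0.6, -1.8]
opening: 0.0078
t 9.2 pos [ 0.4427 -0.2922  0.0912] open 0.00781876232673209 F [-1.4  0.6 -1.8] q [-6.790e-01  4.400e-02  1.781e+00 -1.000e-03  1.337e+00 -1.839e+00]
axes rows x,y,z [[-0.017, 0.012, -1.0], [-0.917, 0.399, 0.021], [0.4, 0.917, 0.005]]
tool shift [ 0.0409 -0.0121 -0.0028] tilt turn [ 0.      0.0046 -0.0205]
```

```bash
python3 -m inch '[[[0.01,-0.008,0,0,0.004,-0.02,0],[0.012,0,0,0,0,0,0],[0.008,0,0,0,0,0,0],[0,0,0,0,0,0,0],[0,0,0,0,0,0,0]]]' 45
python3 -c "
from h import *
to(.452,-.299,.0474)"
```

```text
t: 9.7
tool_pos: [0.4483, -0.2934, 0.0582]
orientation: [-0.897, 1.377, 0.907]
force: [0.5, 0.1, -1.1]
opening: 0.0077
t 9.7 pos [ 0.4483 -0.2934  0.0582] open 0.007726307237473523 F [ 0.5  0.1 -1.1] q [-6.760e-01  7.900e-02  1.809e+00  1.000e-03  1.260e+00 -1.836e+00]
axes rows x,y,z [[-0.004, 0.004, -1.0], [-0.917, 0.399, 0.006], [0.399, 0.917, 0.002]]
tool shift [ 0.0108 -0.0057 -0.0037] tilt turn [-0.      0.0021 -0.0057]
```

```bash
python3 -m inch '[[[0.005,-0.004,-0.002,0,0.002,-0.006,0],[0.004,0,0,0,0,0,0],[0.002,0,0,0,0,0,0],[0,0,0,0,0,0,0],[0,0,0,0,0,0,0]]]' 45
python3 -c "
from h import *
to(.452,-.299,.0474)"
```

```text
t: 10.2
tool_pos: [0.4544, -0.2985, 0.0507]
orientation: [-0.907, 1.373, 0.897]
force: [-1.3, 0.1, 1.2]
opening: 0.0073
t 10.2 pos [ 0.4544 -0.2985  0.0507] open 0.007328526247886882 F [-1.3  0.1  1.2] q [-6.760e-01  9.500e-02  1.806e+00  1.000e-03  1.233e+00 -1.837e+00]
axes rows x,y,z [[0.006, -0.004, -1.0], [-0.917, 0.398, -0.007], [0.398, 0.917, -0.001]]
tool shift [ 0.0033  0.002  -0.0015] tilt turn [-0.    -0.001  0.007]
```

```bash
python3 -m inch '[[[0.002,0,0,0,0,0.006,0],[0.001,0,0,0,0,0,0],[0,0,0,0,0,0,0]]]' 45
python3 -c "
from h import *
st()"
python3 -m inch '[[[0,0,0,0,0,0,0.1],[0,0,0,0,0,0,0.2],[0,0,0,0,0,0,0.4],[0,0,0,0,0,0,0.43],[0,0,0,0,0,0,0.43],[0,0,0,0,0,0,0.43],[-0.02,0,0,0,0,0,0.43],[-0.03,0,0,0,0,0,0.43],[-0.04,0,0,0,0,0,0.43],[0,0,0,0,0,0,0.43]]]'
python3 -c "
from h import *
to(.595,.179,.15)"
```

```text
t: 10.5
tool_pos: [0.4559, -0.2986, 0.0498]
orientation: [-0.904, 1.374, 0.9]
force: [-2.4, -1.1, 1.8]
opening: 0.0074
t 10.5 pos [ 0.4559 -0.2986  0.0498] open 0.007395690739576657 F [-2.4 -1.1  1.8] q [-0.674  0.104  1.799  0.     1.236 -1.835]
axes rows x,y,z [[0.003, -0.002, -1.0], [-0.917, 0.398, -0.003], [0.398, 0.917, -0.0]]
t: 11.5
tool_pos: [0.4543, -0.2975, 0.14]
orientation: [-0.901, 1.376, 0.903]
force: [0.3, -0.7, 0.0]
opening: 0.0401
t 11.5 pos [ 0.4543 -0.2975  0.14  ] open 0.0401395933024363 F [ 0.3 -0.7  0. ] q [-6.750e-01  1.400e-02  1.720e+00  1.000e-03  1.410e+00 -1.836e+00]
axes rows x,y,z [[-0.001, 0.002, -1.0], [-0.917, 0.399, 0.001], [0.399, 0.917, 0.001]]
tool shift [-0.0094  0.061   0.4931] tilt turn [-0.      0.0011 -0.0014]
```

Released cleanly on the tile. Next, the medium bowl.

```bash
python3 -m inch '[[[0,0.005,0.042,0,0,0,0.43],[0,0.005,0.042,0,0,0,0.43],[0,0.005,0.042,0,0,0,0.43],[0,0.005,0.042,0,0,0,0.43],[0,0.005,0.042,0,0,0,0.43],[0,0.005,0.042,0,0,0,0.43],[0,0.005,0.042,0,0,0,0.43],[0,0.005,0.042,0,0,0,0.43],[0,0.005,0.042,0,0,0,0.43],[0,0.005,0.042,0,0,0,0.43],[0,0.005,0.03,0,0,0,0.43],[0,0,0,0,0,0,0.43],[0,0,0,0,0,0,0.43]]]'
python3 -c "
from h import *
to(.595,.179,.11)"
```

```text
t: 12.8
tool_pos: [0.5882, 0.1522, 0.1366]
orientation: [-0.901, 1.376, 0.897]
force: [0.2, 0.7, 0.3]
opening: 0.0402
t 12.8 pos [0.5882 0.1522 0.1366] open 0.04024138452711301 F [0.2 0.7 0.3] q [ 0.17   0.185  1.543 -0.002  1.412 -0.986]
axes rows x,y,z [[0.002, -0.002, -1.0], [-0.916, 0.402, -0.003], [0.402, 0.916, -0.001]]
tool shift [0.0266 0.0047 0.0273] tilt turn [-0.     -0.0009  0.0026]
```

```bash
python3 -m inch '[[[0,0.004,0.016,0,0,0,0.43],[0,0,0.01,0,0,0,0.43],[0,0,0,0,0,0,0.43],[0.015,0,0,0,0,0.002,0.43],[0,0,0,0,0,0,0.43]]]'
python3 -c "
from h import *
c=cam('wrist')
to(.595,.179,.11)
f=c['frame'].copy()
for a in np.arange(0,6.28,.1): cv2.circle(f,tuple(proj(c,[.570+.065*np.cos(a),.1233+.065*np.sin(a),.062],True).round().astype(int).tolist()),0,(0,0,255),-1)
cv2.imwrite('pics/w8.png',cv2.resize(f[100:320,100:400],None,fx=2,fy=2))
"
```

```text
t: 13.3
tool_pos: [0.5954, 0.1761, 0.1198]
orientation: [-0.897, 1.38, 0.895]
force: [-0.5, -1.1, -1.1]
opening: 0.0398
t 13.35 pos [0.5962 0.1762 0.1213] open 0.04007737683733407 F [ 0.3 -0.2  0.7] q [ 0.206  0.234  1.515 -0.002  1.391 -0.947]
axes rows x,y,z [[0.001, -0.001, -1.0], [-0.914, 0.406, -0.002], [0.406, 0.914, -0.001]]
tool shift [0.0113 0.0022 0.0021] tilt turn [-0.     -0.0008  0.0018]
```

View pics/w8.png

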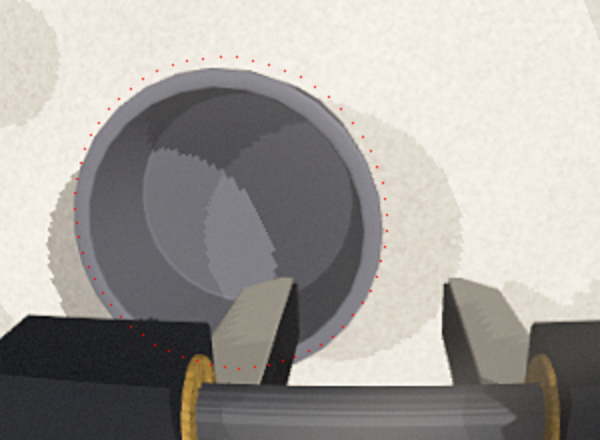

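The rim sits where predicted, with the same systematic ~4 mm tangential offset as before. Going down to rim −33 mm.

```bash
python3 -m inch '[[[0.025,0,0.001,0,0,0.002,0.43],[0.025,0,0.001,0,0,0,0.43],[0.02,0,0,0,0,0,0.43],[0,0,0,0,0,0,0.43],[0,0,0,0,0,0,0.43]]]' 50
python3 -c "
from h import *
to(.595,.179,.029)"
```

```text
t: 13.85
tool_pos: [0.5986, 0.1759, 0.0513]
orientation: [-0.895, 1.377, 0.892]
force: [-0.2, -0.6, -0.4]
opening: 0.0396
t 13.85 pos [0.5986 0.1759 0.0513] open 0.0395853308852 F [-0.2 -0.6 -0.4] q [ 2.040e-01  3.040e-01  1.567e+00 -1.000e-03  1.269e+00 -9.460e-01]
axes rows x,y,z [[0.002, -0.0, -1.0], [-0.913, 0.408, -0.002], [0.408, 0.913, 0.001]]
tool shift [0.0223 0.0046 0.0013] tilt turn [0.     0.0006 0.0025]
```

```bash
python3 -m inch '[[[0.012,0.003,0.001,0,0,0.002,0.43],[0.01,0.001,0,0,0,0,0.43],[0,0,0,0,0,0,0.43],[0,0,0,0,0,0,0.43]]]' 50
python3 -c "
from h import *
to(.595,.179,.029)"
```

```text
t: 14.25
tool_pos: [0.5972, 0.1789, 0.0309]
orientation: [-0.894, 1.374, 0.892]
force: [0.4, 0.4, 1.0]
opening: 0.04
t 14.25 pos [0.5972 0.1789 0.0309] open 0.039988874058248296 F [0.4 0.4 1. ] q [ 0.209  0.323  1.584  0.     1.23  -0.941]
axes rows x,y,z [[0.005, 0.001, -1.0], [-0.913, 0.409, -0.004], [0.409, 0.913, 0.003]]
tool shift [ 0.0019  0.0021 -0.0008] tilt turn [-0.      0.0033  0.004 ]
```

```bash
python3 -m inch '[[[0.002,0.001,0,0,0.003,0.004,0.43],[0,0,0,0,0,0,0],[0,0,0,0,0,0,0],[0,0,0,0,0,0,0],[0,0,0,0,0,0,0],[0,0,0,0,0,0,0],[0,0,0,0,0,0,0],[0,0,0,0,0,0,0]]]' 55
python3 -c "
from h import *
st()"
python3 -m inch '[[[-0.005,0,0,0,0,0,0],[-0.01,0,0,0,0,0,0],[-0.015,0,0,0,0,0,0],[-0.02,0,0,0,0,0,0],[-0.02,0,0,0,0,0,0],[-0.02,0,0,0,0,0,0],[0,0,0,0,0,0,0]]]'
python3 -c "
from h import *
to(.582,-.088,.13)"
```

```text
t: 15.05
tool_pos: [0.5975, 0.179, 0.0309]
orientation: [-0.895, 1.378, 0.893]
force: [-0.7, -0.3, 1.6]
opening: 0.0076
t 15.05 pos [0.5975 0.179  0.0309] open 0.00763825265082354 F [-0.7 -0.3  1.6] q [ 2.090e-01  3.270e-01  1.579e+00 -1.000e-03  1.234e+00 -9.400e-01]
axes rows x,y,z [[0.002, -0.0, -1.0], [-0.913, 0.408, -0.002], [0.408, 0.913, 0.0]]
t: 15.75
tool_pos: [0.5971, 0.18, 0.1284]
orientation: [-0.893, 1.376, 0.893]
force: [0.0, -0.4, -0.8]
opening: 0.0074
t 15.75 pos [0.5971 0.18   0.1284] open 0.007414745577280469 F [ 0.  -0.4 -0.8] q [ 2.100e-01  2.320e-01  1.505e+00  1.000e-03  1.402e+00 -9.400e-01]
axes rows x,y,z [[0.003, 0.002, -1.0], [-0.913, 0.409, -0.002], [0.408, 0.913, 0.003]]
tool shift [-0.0021 -0.0957 -0.2508] tilt turn [0.     0.0026 0.0017]
```

Medium is held (7.4 mm). Carrying it over the large bowl, bottom at about z .10.

```bash
python3 -m inch '[[[0,-0.012,-0.03,0,0,0,0],[0,-0.012,-0.031,0,0,0,0],[0,-0.012,-0.031,0,0,0,0],[0,-0.012,-0.031,0,0,0,0],[0,-0.012,-0.031,0,0,0,0],[0,-0.012,-0.031,0,0,0,0],[0,-0.012,-0.031,0,0,0,0],[0,-0.008,-0.02,0,0,0,0],[0,0,0,0,0,0,0],[0,0,0,0,0,0,0]]]'
python3 -c "
from h import *
to(.583,-.088,.10)"
```

```text
t: 16.75
tool_pos: [0.5828, -0.0795, 0.1252]
orientation: [-0.893, 1.373, 0.898]
force: [0.2, 0.6, -1.9]
opening: 0.0073
t 16.75 pos [ 0.5828 -0.0795  0.1252] open 0.0072629753241695155 F [ 0.2  0.6 -1.9] q [-0.227  0.142  1.612  0.006  1.386 -1.38 ]
axes rows x,y,z [[0.003, 0.005, -1.0], [-0.914, 0.406, -0.001], [0.406, 0.914, 0.006]]
tool shift [ 0.0251 -0.0036 -0.0078] tilt turn [-0.      0.0062  0.0006]
```

```bash
python3 -m inch '[[[0,-0.003,-0.006,0,0.006,0,0],[0.012,0,-0.001,0,0,0,0],[0,0,0,0,0,0,0],[0,0,0,0,0,0,0]]]'
python3 -c "
from h import *
s=st(); p=s['tool_pos']; zb=p[2]+.031; M=R.from_rotvec(s['orientation']).as_matrix(); ctr=p-M[:,2]*.0615
print('bowl ctr',ctr)
o=np.zeros((600,800,3),np.uint8)
for n,(x,y,w,h),(X,Y) in(('scene',(205,130,100,100),(0,0)),('side',(225,160,120,150),(400,0))):
  c=cam(n); f=c['frame']; k=4; g=cv2.resize(f[y:y+h,x:x+w],None,fx=k,fy=k,interpolation=cv2.INTER_CUBIC); g=cv2.convertScaleAbs(g,alpha=1.5)
  for a in np.arange(0,6.28,.12):
    for q,r,z,col in((ctr,.065,zb,(0,0,255)),(np.array([.5565,-.144]),.085,.052,(0,255,0))):
      u=(proj(c,[q[0]+r*np.cos(a),q[1]+r*np.sin(a),z])+.5-[x,y])*k
      cv2.circle(g,tuple(u.round().astype(int).tolist()),1,col,-1)
  g=g[:600,:400]; o[Y:Y+g.shape[0],X:X+g.shape[1]]=g
cv2.imwrite('pics/v9.png',o)"
```

```text
t: 17.15
tool_pos: [0.5825, -0.0845, 0.1111]
orientation: [-0.898, 1.378, 0.899]
force: [0.2, -0.7, -1.5]
opening: 0.0077
t 17.15 pos [ 0.5825 -0.0845  0.1111] open 0.007666884050128334 F [ 0.2 -0.7 -1.5] q [-0.231  0.158  1.621  0.     1.363 -1.387]
axes rows x,y,z [[-0.001, 0.001, -1.0], [-0.915, 0.403, 0.001], [0.403, 0.915, 0.0]]
bowl ctr [ 0.55771106 -0.14075785  0.11104508]
```

View pics/v9.png

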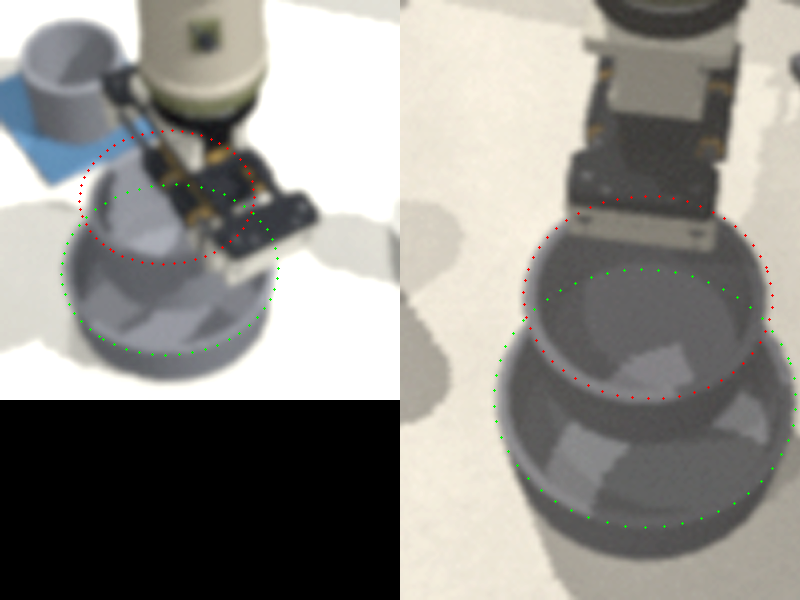

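Both bowls match their predicted circles: red is the medium rim in hand, green the large rim, unmoved. Only a 3 mm shift is left, so I'll lower gently.

```bash
python3 -m inch '[[[0.008,0,-0.003,0,0,0,0],[0.012,0,-0.001,0,0,0,0],[0.012,0,0,0,0,0,0],[0,0,0,0,0,0,0],[0,0,0,0,0,0,0]]]'
python3 -c "
from h import *
to(.5816,-.0878,.039)"
```

```text
t: 17.75
tool_pos: [0.5801, -0.088, 0.0756]
orientation: [-0.897, 1.378, 0.9]
force: [-0.3, 0.6, -1.1]
opening: 0.0077
t 17.75 pos [ 0.5801 -0.088   0.0756] open 0.007669987381145701 F [-0.3  0.6 -1.1] q [-0.238  0.188  1.656  0.     1.3   -1.395]
axes rows x,y,z [[-0.002, 0.001, -1.0], [-0.915, 0.403, 0.002], [0.403, 0.915, 0.0]]
tool shift [ 0.0366 -0.0014  0.0007] tilt turn [-0.      0.0001 -0.002 ]
```

```bash
python3 -m inch '[[[0.01,0,0,0,0,0,0],[0.01,0,0,0,0,0,0],[0.008,0,0,0,0,0,0],[0,0,0,0,0,0,0],[0,0,0,0,0,0,0]]]'
python3 -c "
from h import *
to(.5816,-.0878,.039)"
```

```text
t: 18.25
tool_pos: [0.581, -0.0883, 0.046]
orientation: [-0.899, 1.377, 0.899]
force: [-0.1, 0.6, 1.6]
opening: 0.0076
t 18.25 pos [ 0.581  -0.0883  0.046 ] open 0.007631630200949153 F [-0.1  0.6  1.6] q [-0.238  0.221  1.676  0.     1.245 -1.395]
axes rows x,y,z [[-0.0, 0.0, -1.0], [-0.915, 0.403, 0.0], [0.403, 0.915, 0.0]]
tool shift [ 0.007  -0.0004  0.0007] tilt turn [-0.      0.     -0.0002]
```

```bash
python3 -m inch '[[[0.003,0,0,0,0,0,0],[0.002,0,0,0,0,0,0],[0,0,0,0,0,0,0]]]'
python3 -m inch '[[[0.002,0,0,0,0,0,0],[0.001,0,0,0,0,0,0],[0,0,0,0,0,0,0]]]'
```

```text
t: 18.55
tool_pos: [0.583, -0.0881, 0.0432]
orientation: [-0.901, 1.374, 0.897]
force: [-2.0, -1.1, 2.9]
opening: 0.0072
t: 18.85
tool_pos: [0.5839, -0.0879, 0.0416]
orientation: [-0.901, 1.372, 0.896]
force: [-1.9, 0.9, 4.5]
opening: 0.0075
```

Contact is building, so the bowl is down. Release and lift.

```bash
python3 -m inch '[[[0,0,0,0,0,0,0.1],[0,0,0,0,0,0,0.15],[0,0,0,0,0,0,0.25],[0,0,0,0,0,0,0.35],[0,0,0,0,0,0,0.43],[0,0,0,0,0,0,0.43],[-0.02,0,0,0,0,0,0.43],[-0.03,0,0,0,0,0,0.43],[-0.04,0,0,0,0,0,0.43],[0,0,0,0,0,0,0.43]]]'
python3 -m inch '[[[0,0,-0.045,0,0,0,0.43],[0,0.008,-0.045,0,0,0,0.43],[0,0.008,-0.04,0,0,0,0.43],[0,0.008,-0.04,0,0,0,0.43],[0,0.008,-0.04,0,0,0,0.43],[0,0,0,0,0,0,0.43],[0,0,0,0,0,0,0.43]]]'
python3 -c "
from h import *
to(.4555,-.2985,.10)
c=cam('scene','s10.png');d=cam('side','d10.png')
o=np.zeros((600,800,3),np.uint8)
for k,(c,(x,y,w,h),X) in enumerate(((c,(205,130,100,110),0),(d,(225,222,100,90),400))):
  g=cv2.resize(c['frame'][y:y+h,x:x+w],None,fx=4,fy=4,interpolation=cv2.INTER_CUBIC); g=cv2.convertScaleAbs(g,alpha=1.5)
  for a in np.arange(0,6.28,.15):
    for q,r,z,col in(((.5575,-.1443),.065,.070,(0,0,255)),((.5565,-.144),.085,.052,(0,255,0))):
      u=(proj(c,[q[0]+r*np.cos(a),q[1]+r*np.sin(a),z])+.5-[x,y])*4
      cv2.circle(g,tuple(u.round().astype(int).tolist()),1,col,-1)
  o[:g.shape[0],X:X+g.shape[1]]=g
cv2.imwrite('pics/v10.png',o)"
```

```text
t: 19.85
tool_pos: [0.5807, -0.088, 0.1306]
orientation: [-0.898, 1.378, 0.9]
force: [1.0, 0.6, 1.1]
opening: 0.04
t: 20.55
tool_pos: [0.4644, -0.273, 0.1305]
orientation: [-0.903, 1.374, 0.898]
force: [0.7, 0.2, 0.5]
opening: 0.0401
t 20.55 pos [ 0.4644 -0.273   0.1305] open 0.04007785476812107 F [0.7 0.2 0.5] q [-6.280e-01  4.000e-03  1.747e+00  1.000e-03  1.387e+00 -1.787e+00]
axes rows x,y,z [[0.003, -0.001, -1.0], [-0.916, 0.4, -0.003], [0.4, 0.916, 0.001]]
tool shift [ 0.0305 -0.0019 -0.027 ] tilt turn [0.     0.0007 0.0035]
```

View pics/v10.png

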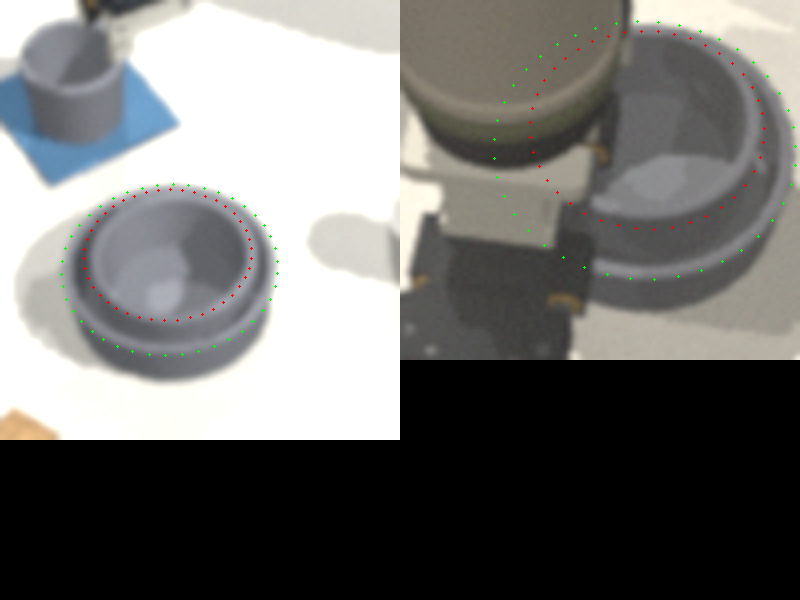

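Medium stands flat inside large, with its rim a few mm toward +y of the prediction and close to (.555,-.140). Next the small bowl on the tile: regrasp at the same pose where I released it.

```bash
python3 -m inch '[[[0,-0.001,-0.02,0,0,0.003,0.43],[0,-0.001,-0.006,0,0,0,0.43],[0,0,0,0,0,0,0.43],[0.025,0,0,0,0,0,0.43],[0.025,0,0,0,0,0,0.43],[0,0,0,0,0,0,0.43],[0,0,0,0,0,0,0.43]]]'
python3 -c "
from h import *
to(.4555,-.2985,.048)"
```

```text
t: 21.35
tool_pos: [0.4621, -0.2907, 0.0803]
orientation: [-0.909, 1.369, 0.908]
force: [0.5, -0.2, 0.7]
opening: 0.0397
t 21.35 pos [ 0.4621 -0.2907  0.0803] open 0.03973044990028922 F [ 0.5 -0.2  0.7] q [-0.658  0.072  1.773  0.003  1.295 -1.828]
axes rows x,y,z [[0.003, 0.001, -1.0], [-0.921, 0.391, -0.002], [0.391, 0.921, 0.003]]
tool shift [ 0.0323  0.0031 -0.0098] tilt turn [0.     0.0026 0.0024]
```

```bash
python3 -m inch '[[[0.01,0.003,-0.007,-0.005,0.002,0.002,0.43],[0.01,0,-0.003,0,0,0,0.43],[0.008,0,0,0,0,0,0.43],[0,0,0,0,0,0,0.43],[0,0,0,0,0,0,0.43]]]'
python3 -c "
from h import *
to(.4555,-.2985,.048)"
```

```text
t: 21.85
tool_pos: [0.4568, -0.3, 0.0531]
orientation: [-0.916, 1.369, 0.91]
force: [0.0, 0.3, -0.0]
opening: 0.0397
t 21.85 pos [ 0.4568 -0.3     0.0531] open 0.03974830980518005 F [ 0.   0.3 -0. ] q [-6.750e-01  1.030e-01  1.794e+00  1.000e-03  1.241e+00 -1.851e+00]
axes rows x,y,z [[0.004, -0.002, -1.0], [-0.923, 0.385, -0.004], [0.385, 0.923, -0.0]]
tool shift [0.0051 0.0018 0.0008] tilt turn [ 0.     -0.0004  0.0041]
```

```bash
python3 -m inch '[[[0.005,0,0.001,0.01,0,0.004,0.43],[0,0,0,0,0,0,0],[0,0,0,0,0,0,0],[0,0,0,0,0,0,0],[0,0,0,0,0,0,0],[0,0,0,0,0,0,0],[0,0,0,0,0,0,0],[0,0,0,0,0,0,0]]]' 50
python3 -c "
from h import *
st()"
python3 -m inch '[[[-0.005,0,0,0,0,0,0],[-0.01,0,0,0,0,0,0],[-0.02,0,0,0,0,0,0],[-0.025,0,0,0,0,0,0],[-0.025,0,0,0,0,0,0],[-0.01,0,0,0,0,0,0],[0,0,0,0,0,0,0]]]'
python3 -c "
from h import *
to(.555+.0165,-.140+.0377,.13)"
```

```text
t: 22.65
tool_pos: [0.4577, -0.3, 0.0495]
orientation: [-0.907, 1.375, 0.903]
force: [-2.3, -0.5, 1.9]
opening: 0.0075
t 22.65 pos [ 0.4577 -0.3     0.0495] open 0.007540221254061942 F [-2.3 -0.5  1.9] q [-0.673  0.111  1.791 -0.002  1.237 -1.837]
axes rows x,y,z [[0.001, -0.002, -1.0], [-0.919, 0.395, -0.001], [0.395, 0.919, -0.002]]
t: 23.35
tool_pos: [0.4573, -0.2981, 0.1488]
orientation: [-0.905, 1.374, 0.906]
force: [0.2, -0.2, -2.2]
opening: 0.007
t 23.35 pos [ 0.4573 -0.2981  0.1488] open 0.006953425140446822 F [ 0.2 -0.2 -2.2] q [-6.720e-01  1.400e-02  1.703e+00  1.000e-03  1.425e+00 -1.837e+00]
axes rows x,y,z [[-0.0, 0.001, -1.0], [-0.919, 0.395, 0.0], [0.395, 0.919, 0.001]]
tool shift [ 0.019  -0.0276  0.225 ] tilt turn [ 0.      0.0008 -0.0004]
```

```bash
python3 -m inch '[[[0,-0.003,0.025,0,0,0,0],[0,-0.004,0.035,0,0,0,0],[0,-0.005,0.035,0,0,0,0],[0,-0.005,0.035,0,0,0,0],[0,-0.005,0.035,0,0,0,0],[0,-0.003,0.03,0,0,0,0],[0,-0.002,0.02,0,0,0,0],[0,0,0,0,0,0,0],[0,0,0,0,0,0,0]]]'
python3 -c "
from h import *
s=st(); p=s['tool_pos']; zb=p[2]+.0305; M=R.from_rotvec(s['orientation']).as_matrix(); ctr=p-M[:,2]*.041
to(.5715,-.1023,.125)
print('bowl ctr',ctr)
o=np.zeros((600,800,3),np.uint8)
for n,(x,y,w,h),(X,Y) in(('scene',(205,130,100,100),(0,0)),('side',(235,160,100,150),(400,0))):
  c=cam(n); f=c['frame']; k=4; g=cv2.resize(f[y:y+h,x:x+w],None,fx=k,fy=k,interpolation=cv2.INTER_CUBIC); g=cv2.convertScaleAbs(g,alpha=1.5)
  for a in np.arange(0,6.28,.12):
    for q,r,z,col in((ctr,.045,zb,(0,0,255)),(np.array([.555,-.140]),.065,.070,(0,255,0))):
      u=(proj(c,[q[0]+r*np.cos(a),q[1]+r*np.sin(a),z])+.5-[x,y])*k
      cv2.circle(g,tuple(u.round().astype(int).tolist()),1,col,-1)
  g=g[:600,:400]; o[Y:Y+g.shape[0],X:X+g.shape[1]]=g
cv2.imwrite('pics/v11.png',o)"
```

```text
t: 24.25
tool_pos: [0.566, -0.1027, 0.1372]
orientation: [-0.895, 1.382, 0.914]
force: [-0.7, -0.3, -1.6]
opening: 0.0071
t 24.25 pos [ 0.566  -0.1027  0.1372] open 0.007108674126196728 F [-0.7 -0.3 -1.6] q [-0.27   0.114  1.62   0.002  1.42  -1.433]
axes rows x,y,z [[-0.012, 0.006, -1.0], [-0.918, 0.397, 0.013], [0.397, 0.918, 0.001]]
t 24.25 pos [ 0.566  -0.1027  0.1372] open 0.007108674126196728 F [-0.7 -0.3 -1.6] q [-0.27   0.114  1.62   0.002  1.42  -1.433]
axes rows x,y,z [[-0.012, 0.006, -1.0], [-0.918, 0.397, 0.013], [0.397, 0.918, 0.001]]
tool shift [ 0.0121 -0.0051  0.0026] tilt turn [ 0.      0.0005 -0.013 ]
bowl ctr [ 0.54969703 -0.14033097  0.13712994]
```

View pics/v11.png

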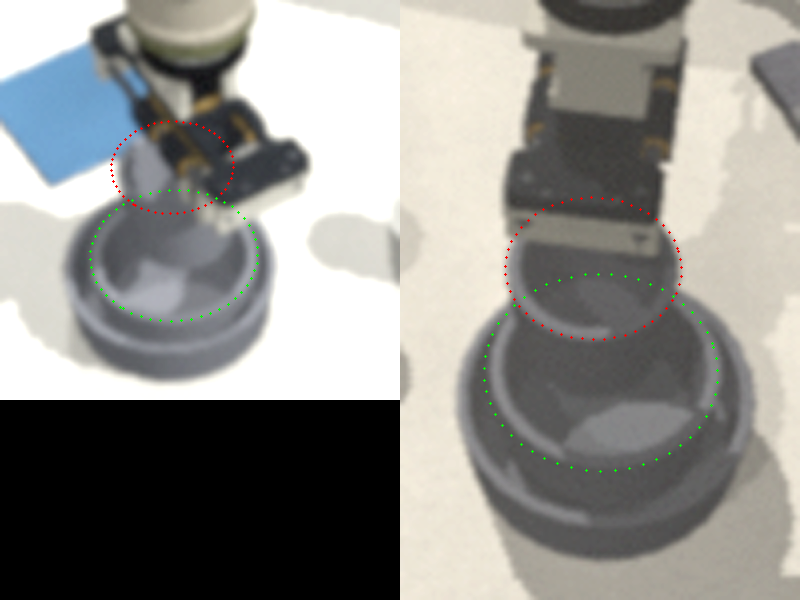

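The small bowl is in hand as predicted. The medium rim reads about (.556,-.1375), so shift by 5 mm each way and lower.

```bash
python3 -m inch '[[[0,-0.004,0.004,0,0,-0.013,0],[0.01,0,0.001,0,0,0,0],[0.012,0,0,0,0,0,0],[0,0,0,0,0,0,0],[0,0,0,0,0,0,0]]]'
python3 -c "
from h import *
to(.5723,-.0998,.0575)"
```

```text
t: 24.85
tool_pos: [0.5705, -0.1033, 0.1126]
orientation: [-0.9, 1.377, 0.899]
force: [-0.7, 0.0, -1.4]
opening: 0.0074
t 24.85 pos [ 0.5705 -0.1033  0.1126] open 0.007352958630391729 F [-0.7  0.  -1.4] q [-0.267  0.132  1.647 -0.     1.362 -1.424]
axes rows x,y,z [[0.001, -0.0, -1.0], [-0.916, 0.402, -0.001], [0.402, 0.916, 0.0]]
tool shift [ 0.0551 -0.0003  0.0039] tilt turn [-0.      0.      0.0008]
```

```bash
python3 -m inch '[[[0.005,0,0.004,0,0,0,0],[0.012,0,0,0,0,0,0],[0.012,0,0,0,0,0,0],[0.008,0,0,0,0,0,0],[0,0,0,0,0,0,0],[0,0,0,0,0,0,0]]]'
python3 -c "
from h import *
to(.5723,-.0998,.0575)"
```

```text
t: 25.45
tool_pos: [0.5716, -0.0992, 0.0714]
orientation: [-0.899, 1.378, 0.9]
force: [-0.0, -0.5, -1.6]
opening: 0.0078
t 25.45 pos [ 0.5716 -0.0992  0.0714] open 0.007834528535877964 F [-0.  -0.5 -1.6] q [-0.26   0.174  1.679 -0.     1.289 -1.417]
axes rows x,y,z [[-0.001, 0.0, -1.0], [-0.916, 0.402, 0.001], [0.402, 0.916, -0.0]]
tool shift [ 0.0139 -0.0009 -0.0003] tilt turn [ 0.     -0.0003 -0.0007]
```

```bash
python3 -m inch '[[[0.004,0,0,0,0,0,0],[0.003,0,0,0,0,0,0],[0.002,0,0,0,0,0,0],[0,0,0,0,0,0,0]]]'
python3 -m inch '[[[0.002,0,0,0,0,0,0],[0.001,0,0,0,0,0,0],[0,0,0,0,0,0,0]]]'
```

```text
t: 25.85
tool_pos: [0.5723, -0.0994, 0.0626]
orientation: [-0.9, 1.377, 0.899]
force: [-0.1, 0.7, -1.5]
opening: 0.007
t: 26.15
tool_pos: [0.5732, -0.0995, 0.0606]
orientation: [-0.901, 1.375, 0.897]
force: [-1.2, -0.3, 0.6]
opening: 0.0073
```

```bash
python3 -m inch '[[[0.002,0,0,0,0,0,0],[0.001,0,0,0,0,0,0],[0,0,0,0,0,0,0]]]'
python3 -m inch '[[[0.001,0,0,0,0,0,0],[0,0,0,0,0,0,0]]]'
```

```text
t: 26.45
tool_pos: [0.5745, -0.0992, 0.0593]
orientation: [-0.902, 1.373, 0.896]
force: [-1.8, -0.8, 1.5]
opening: 0.0077
t: 26.65
tool_pos: [0.5748, -0.0991, 0.059]
orientation: [-0.902, 1.372, 0.896]
force: [-1.8, 0.2, 3.1]
opening: 0.0076
```

Contact is clear (about 4.7 N swing). Release, rise, and back off to leave a clear view.

```bash
python3 -m inch '[[[0,0,0,0,0,0,0.1],[0,0,0,0,0,0,0.15],[0,0,0,0,0,0,0.25],[0,0,0,0,0,0,0.35],[0,0,0,0,0,0,0.4],[0,0,0,0,0,0,0.4],[-0.02,0,0,0,0,0,0.4],[-0.03,0,0,0,0,0,0.4],[-0.04,0,0,0,0,0,0.4],[-0.04,0,0,0,0,0,0.4],[0,0,0.045,0,0,0,0.4],[0,0,0.045,0,0,0,0.4],[0,0,0.045,0,0,0,0.4],[0,0,0.045,0,0,0,0.4],[0,0,0.045,0,0,0,0.4],[0,0,0,0,0,0,0.4]]]'
python3 -c "
from h import *
o=np.zeros((600,800,3),np.uint8); st()
for n,(x,y,w,h),(X,Y) in(('scene',(205,130,100,100),(0,0)),('side',(235,205,100,100),(400,0))):
  c=cam(n,n+'_end.png'); f=c['frame']; k=4; g=cv2.resize(f[y:y+h,x:x+w],None,fx=k,fy=k,interpolation=cv2.INTER_CUBIC); g=cv2.convertScaleAbs(g,alpha=1.5)
  for a in np.arange(0,6.28,.2):
    for q,r,z,col in(((.556,-.1375),.045,.088,(0,0,255)),((.556,-.1375),.065,.070,(0,255,0)),((.5565,-.144),.085,.052,(255,0,0))):
      u=(proj(c,[q[0]+r*np.cos(a),q[1]+r*np.sin(a),z])+.5-[x,y])*k
      cv2.circle(g,tuple(u.round().astype(int).tolist()),1,col,-1)
  o[Y:Y+400,X:X+400]=g[:400,:400]
s=cv2.imread('pics/side_end.png'); o[400:,:250]=cv2.resize(s[90:290,150:400],(250,200)); o[400:,260:460]=cv2.resize(s[90:170,160:240],(200,200))
cv2.imwrite('pics/v12.png',o)"
```

```text
t: 28.25
tool_pos: [0.6672, 0.1119, 0.193]
orientation: [-0.896, 1.374, 0.891]
force: [-0.0, -0.7, -0.9]
opening: 0.037
t 28.25 pos [0.6672 0.1119 0.193 ] open 0.03696879636728483 F [-0.  -0.7 -0.9] q [ 9.100e-02  3.330e-01  1.265e+00 -1.000e-03  1.537e+00 -1.060e+00]
axes rows x,y,z [[0.006, -0.0, -1.0], [-0.913, 0.408, -0.006], [0.408, 0.913, 0.002]]
```

View pics/v12.png

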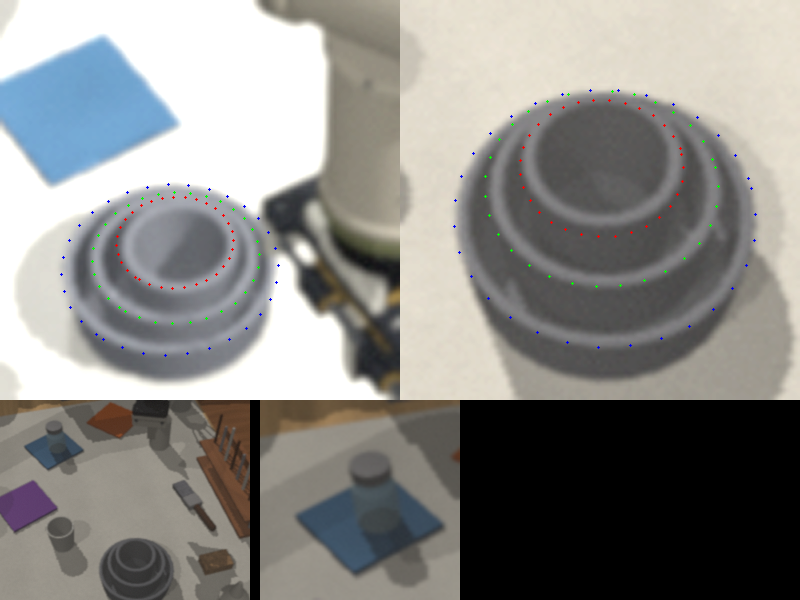

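All three are nested and look concentric, with the jar standing mid-tile and the bystanders in place. One numeric check of the small rim's height and centre from the two views.

```bash
python3 -c "
from h import *
S,D=cam('scene'),cam('side')
for nm,r,bs,bd,zs in(('small',.045,(118,236,193,289),(122,286,92,226),(.080,.084,.088,.092)),('medium',.065,(90,256,190,321),(89,320,90,287),(.062,.066,.070,.074))):
 for z in zs:
  out=[]
  for c,b,o in((S,bs,(205,130)),(D,bd,(235,205))):
   u=np.array([(b[0]+b[1])/2,(b[2]+b[3])/2])/4+o-.4
   p=onz(c,*u,z); q=np.array([proj(c,[p[0]+r*np.cos(a),p[1]+r*np.sin(a),z]) for a in np.linspace(0,6.28,90)]); m=(q.max(0)+q.min(0))/2
   out.append(onz(c,*(2*u-m),z)[:2].round(4).tolist())
  print(nm,z,out)
"
```

```text
small 0.08 [[0.5493, -0.1402], [0.5607, -0.1273]]
small 0.084 [[0.5518, -0.1382], [0.5599, -0.1299]]
small 0.088 [[0.5543, -0.1361], [0.5592, -0.1325]]
small 0.092 [[0.5567, -0.134], [0.5584, -0.1351]]
medium 0.062 [[0.5508, -0.1438], [0.5595, -0.1335]]
medium 0.066 [[0.5533, -0.1418], [0.5588, -0.136]]
medium 0.07 [[0.5557, -0.1398], [0.558, -0.1385]]
medium 0.074 [[0.5582, -0.1377], [0.5573, -0.1409]]
```

The rims triangulate to z≈.071 (medium) and ≈.090 (small) against .070 and .088 expected. Axes are within about 5 mm of each other, so this is seated. Handing in.

```bash
python3 -c "
from plant import workorder
print(workorder.close_job())"
```

```text
the job is handed in; nothing more can be done
None
```

The three bowls are nested in size order and the job is handed in at about 28 s of the 72 s allowed. I moved the smallest bowl out of the largest onto the empty blue tile, set the medium bowl in the largest, then set the smallest in the medium. The jar was already standing near the middle of its tile (about 17 mm off its centre), so I left it.

**Last checks:**
- **Medium bowl:** the two fixed cameras put its rim at z ≈ 0.071 m (0.070 expected), with its axis about 5 mm from the largest bowl's.
- **Smallest bowl:** its rim is at z ≈ 0.090 m (0.088 expected), with its axis about 5 mm from the medium bowl's.
- **Everything else:** in the last picture the bowls look level. The jar is upright on its tile, the bystanders in view look unmoved, and the gripper is clear of everything.

**What failed or disagreed:**
- **Missed grasps:** the first two grasps closed on nothing. The fingertips appear to stand about 40 mm behind the stated point, so I went lower and the third grasp held.
- **Wrist camera:** it disagreed with the fixed cameras by about 4 mm sideways.
- **Bowl heights:** the 2 mm difference on the smallest bowl's rim is within what I could read, so how flat it sits was judged from the pictures, not measured.
- **Pictures:** I viewed 12, two over the budget of 10.

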